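# Make up two radio repair kits

## Task

Make up the two repair kits: the red tray gets the yellow-banded battery in its large bay and the round speaker in its small bay; the blue tray gets the green-banded battery in its large bay and the solder spool in its small bay. Set each part down without dropping it, so that it lies flat on the floor of its bay with the same side up as now, and let go. Leave the white-banded battery, the spare radio and the screwdriver where they are.

Things in the scene. Friction and masses are not known exactly. Their poses are not given: they have to be found in the camera images.
- battery_yellow: A handheld-radio battery pack lying flat: black block 88 x 50 x 28 mm (x, y, z) with a broad yellow band round its middle and three small brass contacts on top at its +x end. Origin: centre of its underside; z up; x along its 88 mm length. About 0.18 kg, loose. Goes lengthwise into the large bay of the red tray.
- battery_green: A handheld-radio battery pack lying flat: black block 88 x 50 x 28 mm (x, y, z) with a broad green band round its middle and three small brass contacts on top at its +x end. Origin: centre of its underside; z up; x along its 88 mm length. About 0.18 kg, loose. Goes lengthwise into the large bay of the blue tray.
- battery_white: A handheld-radio battery pack lying flat: black block 88 x 50 x 28 mm (x, y, z) with a broad white band round its middle and three small brass contacts on top at its +x end. Origin: centre of its underside; z up; x along its 88 mm length. About 0.18 kg, loose. Not wanted; stays where it is.
- speaker: A round loudspeaker capsule, black, 44 mm across and 24 mm high, with a perforated silver disc on top. Origin: centre of its underside; z up. About 0.06 kg, loose.
- spool: A spool of solder standing on its flange: 46 mm across and 30 mm high, white flanges, silver-grey winding, black hub in the middle of the top; grip it as a plain cylinder of that size. Origin: centre of its underside; z up. About 0.15 kg, loose.
- tray_red: A shallow red kit tray fixed to the bench, 120 x 170 mm (x, y), rim and ridges 10 mm high, floor 4 mm above the bench, grey floor patches in its two bays. Origin: centre of its underside; z up. Large bay: 112 mm (x) by 74 mm (y), centre at x = 0, y = -44 mm in the tray's frame. Small bay: square, 72 x 72 mm, centre at x = 0, y = +45 mm. The ridge between the bays is 16 mm wide.
- tray_blue: A shallow blue kit tray fixed to the bench, 120 x 170 mm (x, y), rim and ridges 10 mm high, floor 4 mm above the bench, grey floor patches in its two bays. Origin: centre of its underside; z up. Large bay: 112 mm (x) by 74 mm (y), centre at x = 0, y = -44 mm in the tray's frame. Small bay: square, 72 x 72 mm, centre at x = 0, y = +45 mm. The ridge between the bays is 16 mm wide.
- radio: A spare black handheld radio lying on its back, to the robot's left of the work; body 120 x 56 x 34 mm with a 110 mm aerial. Origin: on the bench under the middle of the radio along its body axis (its x axis, aerial to +x), about 25 mm from the middle of the case towards the aerial. Loose bystander; stays where it is.
- screwdriver: A screwdriver with an orange handle, 170 mm long, lying to the robot's right of the work. Its x axis runs from handle to tip. Loose bystander; stays where it is.
Not all that is in view belongs to the job. Leave any pink look-alike of the spool alone. What is shaped like the tray_blue but brown or purple is not meant.

How it is judged:
By the outcome, as a careful person would: the job done as asked, in the order asked, and still so for the second after the job is handed in, with the robot touching nothing.
It also fails if it takes over 96 s, if anything falls off the work surface, if the arm or the gripper's body presses on something with over 40 N, if the wrist force passes 120 N, or if a joint passes its speed limit or range.

## Robot

A 6-joint arm with a two-finger parallel gripper is mounted at the origin on the work surface. World frame = base frame: x ahead of the robot, y to its left, z up, the work surface at z = 0. Lengths are in m, angles in rad, forces in N, time in s.
With the tool pointing down it reaches from about 0.225 to 0.875 m from the base axis. Payload 3.4 kg.
Tool frame: the origin (TCP) lies between the finger pads; the fingertips stand 17 mm ahead of it and the grasp point (between the pads) lies 2 mm behind it; y points along the fingers, z is the direction in which the jaws open and shut, and the axes are right-handed (so a half turn about y gives the same grasp; the last joint's range is limited). The gripper opens to 85 mm and grips with 20 to 120 N. Pads are 22 mm wide; open, the fingers measure 114 mm over their backs; the gripper's body (76 mm by 85 mm) begins 54 mm behind the grasp point. The pads swing forward as they close: fully open they stand 13 mm farther back than shut.
Start: joints at [1.12, 0.276, 1.505, -0, 1.361, -0.121], TCP at [0.186, 0.544, 0.248] pointing down, gripper open.
Joint ranges: [-2.89, 2.89], [-0.75, 2.08], [0.22, 2.7], [-1.18, 4.32], [0.11, 2.71], [-2.7, 2.7]. Speed limits (rad/s): [2.57, 2.57, 3.14, 3.14, 3.14, 3.14].

## Interface

Orientations are given as a unit quaternion [w, x, y, z].
In Python, from rig import manip, get_image, camera_model, sign_off, spot_in, silhouettes, spot_point gives the robot as it stands.
- The arm moves only by the tool jog_arm, never from a script. Its argument "targets" is a list of rows, each a list of 3 entries, a list of its own where there are three numbers: the finger opening in m, from 0 to 0.0854, then the shift along the world's x, y, z in m, then the turn about the world's z in rad. In form: [[claw, [x, y, z], spin], ...]. A call has 1 to 10 rows; each row shifts and turns the commanded pose from where the row before left it; what a row does not reach is not made up. A row lasts 1/8 s, in which the tool goes at most 62.5 mm and 10.7 degrees, less where a joint would pass 70% of its speed; a pose out of reach is approached as far as the arm can. A call with a gripper value outside its range is refused whole. The fingers move at their own pace and stop on an object; "force" is the grip in N (left out, the last holds). Time passes only in rows, so rows that do not move let the fingers close. It gives the time, the measured TCP pose, the force and the opening at its end, in the units of the state.
- manip.get_state(): the state, without advancing time (a new reading comes with each control period).
- get_image(name): name is "scene" or "side" or "wrist"; returns (picture, depth): 400x640x3 uint8, red, green, blue; 400x640 float32, m along the optical axis (not along the pixel's ray), 0 where there is no reading.
- camera_model(name): a dict with "mtx" (3x3 intrinsics, pixels), "world_from_camera" (4x4, takes a point from camera to world coordinates). Camera axes: x right, y up, looking along -z (the intrinsics and any distortion apply to the point x, -y, -z); pixel columns grow to the right and rows downward; lengths in m; the calibration is good to about 2 mm. The wrist camera is an equidistant fisheye: a pixel r from the principal point sees the ray r / f radians off the axis. A picture is of the moment at which its call begins: read the wrist's pose just before it. camera_model takes no time and is no camera call; for the wrist camera it gives the pose at the moment of the call.
- sign_off(): hands the job in, once; it reports no verdict.
Trained networks look in the newest picture that a camera, given by its name, has taken for a name from the list of things; names that differ only in an ending like _2 or _b are one class to them, and where a whole thing is asked for, a point or a joint stands for the part that bears it (a point fixed in the world has none). Each returns a list of dicts, best first, with "score" (0 to 1); they miss things now and then, are a little off and sometimes report something else, mostly with a low value. They report only what shows in the picture. A call takes as long as a camera call. They do not tell look-alikes from the thing itself.
- spot_in(name, camera): "position" ([column, row] in pixels, amid what is visible of it).
- silhouettes(name, camera): "mask" (400x640 bool, what is visible of it) and "position" ([column, row] in pixels, amid what is visible of it).
- spot_point(name, camera): "position" ([column, row] in pixels: a listed point, or the origin of a listed thing).
The state is a dict: "clock": time; "qpos": joint angles; "qd": joint speeds; "effort": joint torques, N m; "position": TCP position; "ee_rot": TCP orientation; "contact_force": force on the tool from outside, world axes, zero at the start; "moment": the same for the moment, N m; "width": finger opening in m.
Only numpy, scipy, OpenCV 4.12 (cv2) and the standard library are available. Lean on these libraries where they do the work, as an engineer would, in place of code of your own. Each camera call takes 0.05 s, during which the arm holds its last target.

## Working session

There is one attempt and no reset: what is moved stays moved. The work goes in short steps, Python scripts to look and compute and a tool call to move; the robot and the scene stay as the last step left them, time stands still between calls to the robot, and variables do not carry over. Pictures are saved under pics/ and viewed, and the job is handed in when it is done.

Besides the shell and the picture viewer there is one more tool, called after "Request:" as a command line: name --argument value ..., lists and objects as JSON in quotes. jog_arm: Moves the arm, as the interface text tells. Its arguments: {"type":"object","properties":{"targets":{"type":"array","items":{"type":"array"}},"force":{"type":"number"}},"required":["targets"]}

```bash
mkdir -p pics; ls; python3 - <<'E'
from rig import manip,get_image,camera_model
import cv2
s=manip.get_state();print({k:s[k] for k in('clock','position','ee_rot','width','contact_force')})
for n in('scene','side','wrist'):
    p,d=get_image(n);cv2.imwrite(f'pics/{n}0.png',p[:,:,::-1]);m=camera_model(n);print(n,m)
E
```

```text
pics
{'clock': 0.0, 'position': array([0.18600257, 0.54354489, 0.24742873]), 'ee_rot': array([-0.69688842,  0.69813859, -0.11627155,  0.11588776]), 'width': 0.08551516269271564, 'contact_force': array([-0.03015716,  0.32445933,  0.31673269])}
scene {'mtx': array([[465.10359317,   0.        , 322.91369504],
       [  0.        , 465.10359317, 199.61256927],
       [  0.        ,   0.        ,   1.        ]]), 'world_from_camera': array([[-0.50775095, -0.65697803,  0.55728704,  1.22663347],
       [ 0.86145457, -0.38026347,  0.33659428,  0.42437991],
       [-0.00921914,  0.65098354,  0.75903586,  0.9758016 ],
       [ 0.        ,  0.        ,  0.        ,  1.        ]])}
side {'mtx': array([[390.91149415,   0.        , 317.06483055],
       [  0.        , 390.91149415, 198.47303738],
       [  0.        ,   0.        ,   1.        ]]), 'world_from_camera': array([[ 0.80491513,  0.47435083, -0.35651498,  0.18060949],
       [-0.59319989,  0.62803103, -0.50367738, -0.49766158],
       [-0.01501731,  0.61690219,  0.78689654,  0.79878609],
       [ 0.        ,  0.        ,  0.        ,  1.        ]])}
wrist {'mtx': array([[309.70691629,   0.        , 321.73896174],
       [  0.        , 309.70691629, 200.66248229],
       [  0.        ,   0.        ,   1.        ]]), 'world_from_camera': array([[ 0.32370275, -0.91345355, -0.24661537,  0.12397311],
       [ 0.94615505,  0.3117759 ,  0.08709996,  0.56515097],
       [-0.00267304, -0.26153087,  0.96519141,  0.37277179],
       [ 0.        ,  0.        ,  0.        ,  1.        ]])}
```

View pics/scene0.png

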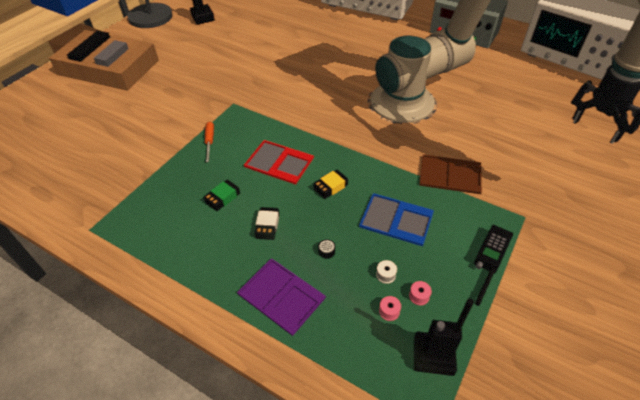

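View pics/side0.png

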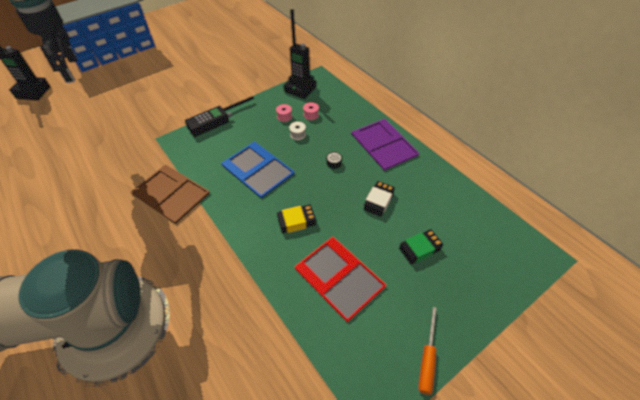

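View pics/wrist0.png

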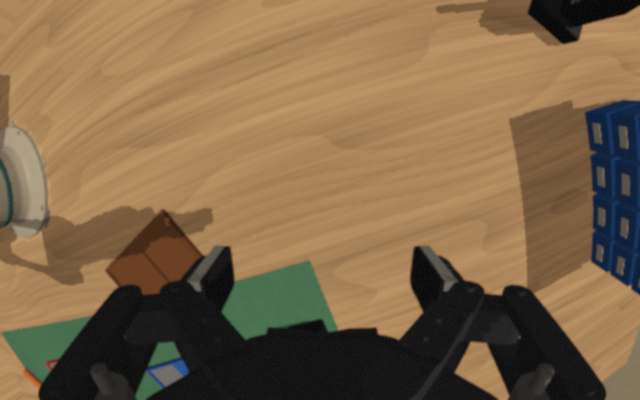

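Scene view: yellow battery (331,183), green (221,194), white-banded (267,222), speaker (327,248), white spool (386,271), pink look-alikes (420,293) and (390,309), red tray (278,161), blue tray (396,218). Purple (281,296) and brown (450,173) are tray decoys. Next I'll get the masks and measure.

```bash
cat > h.py <<'E'
import numpy as np,cv2
from rig import *
def pts(d,m,mask):
    v,u=np.nonzero(mask&(d>0));z=d[v,u];K=m['mtx']
    c=np.stack([(u-K[0,2])/K[0,0]*z,-(v-K[1,2])/K[1,1]*z,-z,np.ones_like(z)])
    return (m['world_from_camera']@c)[:3].T
E
python3 - <<'E'
from h import *
np.set_printoptions(precision=4,suppress=True)
for cam in('scene','side'):
    p,d=get_image(cam);m=camera_model(cam)
    vis=p[:,:,::-1].copy()
    for n in('battery_yellow','speaker','spool','tray_red','tray_blue','battery_green'):
        for r in silhouettes(n,cam)[:4]:
            if r['score']<.3: continue
            w=pts(d,m,r['mask']); 
            if len(w)<10: continue
            zt=np.percentile(w[:,2],90); t=w[w[:,2]>zt-.006] if 'tray' not in n else w
            (c,s,a)=cv2.minAreaRect((t[:,:2]*1000).astype(np.float32))
            col=p[r['mask']].mean(0).astype(int)
            print(cam,n,round(r['score'],2),np.round(r['position']),'rgb',col,'n',len(w),'ztop',round(zt,4),'rect',np.round(c),np.round(s),round(a,1),'med',np.median(t[:,:2],0))
        print()
    np.savez(f'{cam}.npz',p=p,d=d)
print(manip.get_state()['clock'])
E
```

```text
scene battery_yellow 0.71 [330. 186.] rgb [134 105  30] n 594 ztop 0.0298 rect [461. -14.] [53. 90.] 70.6 med [ 0.4616 -0.0131]

scene speaker 0.65 [329. 249.] rgb [102  95  79] n 290 ztop 0.0262 rect [654.  86.] [45. 40.] 29.6 med [0.6563 0.0867]

scene spool 0.84 [389. 309.] rgb [189  89  96] n 422 ztop 0.032 rect [725. 293.] [44. 46.] 81.8 med [0.726  0.2929]
scene spool 0.75 [383. 270.] rgb [181 165 138] n 386 ztop 0.0317 rect [642. 244.] [48. 43.] 24.5 med [0.6426 0.2444]
scene spool 0.6 [421. 290.] rgb [187  88  95] n 423 ztop 0.0321 rect [654. 336.] [46. 47.] 77.5 med [0.6559 0.3361]

scene tray_red 0.79 [280. 163.] rgb [138  64  57] n 1815 ztop 0.0109 rect [ 446. -201.] [139. 180.] 6.1 med [ 0.4515 -0.1938]

scene tray_blue 0.85 [281. 296.] rgb [ 98  35 102] n 3466 ztop 0.0117 rect [814.  58.] [172. 127.] 82.3 med [0.8192 0.0625]
scene tray_blue 0.76 [450. 172.] rgb [86 41 19] n 1883 ztop 0.0111 rect [240. 258.] [139. 169.] 18.0 med [0.246  0.2622]
scene tray_blue 0.65 [394. 220.] rgb [ 70  79 102] n 2445 ztop 0.0108 rect [469. 193.] [135. 174.] 8.8 med [0.4748 0.1975]


side
[... 642 characters left out ...]
99] n 233 ztop 0.0311 rect [725. 292.] [45. 43.] 56.9 med [0.7238 0.2905]

side tray_red 0.87 [338. 280.] rgb [148  85  78] n 3855 ztop 0.0099 rect [ 451. -197.] [125. 171.] 5.2 med [ 0.4478 -0.2034]

side tray_blue 0.98 [387. 143.] rgb [107  50 118] n 1851 ztop 0.0105 rect [816.  57.] [172. 123.] 82.7 med [0.8149 0.0502]
side tray_blue 0.96 [167. 194.] rgb [126  84  53] n 2529 ztop 0.0107 rect [244. 267.] [129. 189.] 18.2 med [0.2424 0.2544]
side tray_blue 0.77 [257. 169.] rgb [ 98 111 132] n 2110 ztop 0.0101 rect [476. 194.] [129. 173.] 9.2 med [0.4713 0.1879]

side battery_green 0.65 [421. 245.] rgb [45 90 47] n 891 ztop 0.0289 rect [ 645. -254.] [50. 89.] 80.3 med [ 0.6404 -0.2555]

0.85
```

```bash
python3 - <<'E'
import cv2,numpy as np
a=cv2.imread('pics/scene0.png')[130:330,190:450]
cv2.imwrite('pics/crop0.png',cv2.resize(a,None,fx=3,fy=3,interpolation=cv2.INTER_CUBIC)[:600,:780])
E
```

```text
(no output)
```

View pics/crop0.png

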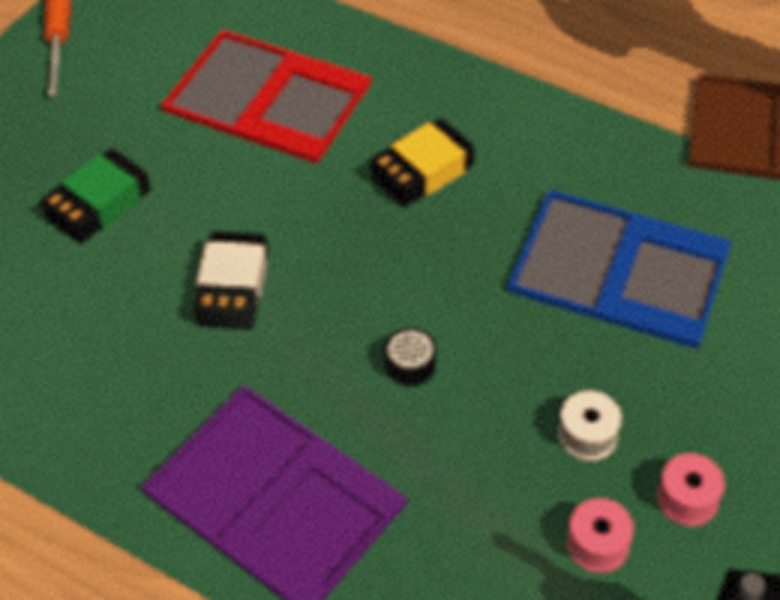

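The crop confirms the targets: the yellow battery is at crop (425,160), the green at (95,195), the speaker at (410,352), and the white spool with black hub at (590,425). The two pink spools are not it. Red and blue trays both have their large bay on the -y side. Next I'll refine the bay positions from the grey patches and get the jaw yaw.

```bash
python3 - <<'E'
from h import *
from scipy.spatial.transform import Rotation as R
np.set_printoptions(precision=4,suppress=True)
s=manip.get_state();q=s['ee_rot'];M=R.from_quat(np.r_[q[1:],q[0]]).as_matrix();print(M)
for cam in('scene','side'):
    f=np.load(cam+'.npz');p,d=f['p'],f['d'];m=camera_model(cam);K=m['mtx'];W=m['world_from_camera']
    v,u=np.mgrid[:400,:640];r=np.stack([(u-K[0,2])/K[0,0],-(v-K[1,2])/K[1,1],-np.ones((400,640))],-1)@W[:3,:3].T
    o=W[:3,3]
    def plane(z): return o+r*((z-o[2])/r[...,2])[...,None]
    P=plane(.004);H=cv2.cvtColor(p,cv2.COLOR_RGB2HSV).astype(int)
    for n,c in(('red',(.449,-.199)),('blue',(.474,.193))):
        near=np.hypot(P[...,0]-c[0],P[...,1]-c[1])<.13
        g=near&(H[...,1]<70)&(H[...,2]>50)
        nl,lab,st,ce=cv2.connectedComponentsWithStats(g.astype(np.uint8),connectivity=4)
        for i in range(1,nl):
            if st[i,4]>120:
                w=P[lab==i][:,:2]*1000;print(cam,n,'patch',st[i,4],w.mean(0),cv2.minAreaRect(w.astype(np.float32)))
        Q=plane(.010);hue=H[...,0]
        k=near&(H[...,1]>120)&(((hue<6)|(hue>174)) if n=='red' else (abs(hue-110)<10))
        w=Q[k|g][:,:2]*1000
        print(cam,n,'outer',cv2.minAreaRect(w.astype(np.float32)))
    for n,z,hl,c in(('yel',.028,(20,32),(.46,-.014)),('grn',.028,(45,75),(.645,-.254))):
        P=plane(z);near=np.hypot(P[...,0]-c[0],P[...,1]-c[1])<.045
        k=near&(H[...,0]>hl[0])&(H[...,0]<hl[1])&(H[...,1]>150)&(H[...,2]>100)
        if k.sum()>20:w=P[k][:,:2]*1000;print(cam,n,k.sum(),w.mean(0),cv2.minAreaRect(w.astype(np.float32)))
E
```

```text
[[ 0.9461  0.      0.3238]
 [-0.3238  0.0001  0.9461]
 [-0.     -1.      0.0001]]
scene red patch 478 [ 452.3544 -241.0938] ((451.1428527832031, -241.4627685546875), (98.48035430908203, 62.74234390258789), 5.540481090545654)
scene red patch 294 [ 442.964 -152.757] ((442.76776123046875, -152.87339782714844), (58.99235916137695, 61.301483154296875), 5.059989929199219)
scene red outer ((452.2067565917969, -194.10830688476562), (125.47503662109375, 173.6218719482422), 5.543809413909912)
scene blue patch 810 [478.4338 152.0978] ((477.1927795410156, 151.67263793945312), (105.53245544433594, 70.42057037353516), 8.951957702636719)
scene blue patch 513 [463.7611 239.8619] ((463.35858154296875, 239.6375732421875), (65.28648376464844, 68.34590911865234), 9.03059196472168)
scene blue outer ((475.657470703125, 195.8187255859375), (125.95677947998047, 171.28134155273438), 9.008689880371094)
scene yel 294 [456.5284  -5.9384] ((456.4253234863281, -3.4457054138183594), (72.51837921142578, 49.778594970703125), 66.5832748413086)
scene grn 286 [ 641.465  -243.7646] ((640.6505737304688, -243.146545410156
[... 435 characters left out ...]
6300048828), 5.738081932067871)
side blue patch 422 [465.6084 242.2675] ((465.8594055175781, 242.77285766601562), (69.28993225097656, 66.6358642578125), 8.312649726867676)
side blue patch 774 [478.629  153.7636] ((479.96759033203125, 154.32081604003906), (109.39862823486328, 69.30213165283203), 9.07007122039795)
side blue outer ((470.62347412109375, 192.096923828125), (123.1681900024414, 176.33514404296875), 9.03905200958252)
side yel 466 [450.164  -19.0446] ((449.6567687988281, -19.880123138427734), (69.41244506835938, 50.59998321533203), 69.8326416015625)
side grn 392 [ 637.9747 -253.1791] ((638.029541015625, -252.87802124023438), (51.81503677368164, 46.606937408447266), 80.28605651855469)
```

Request:
jog_arm --targets '[[0.085, [0.025, -0.05, 0], 0], [0.025, [0.025, -0.05, 0], 0]]' --force 40

```text
clock: 1.1
position: [0.2366, 0.4432, 0.2481]
ee_rot: [-0.698, 0.698, -0.115, 0.116]
contact_force: [0.9, -0.0, -0.4]
width: 0.0691
```

Request:
jog_arm --targets '[[0.075, [0.025, -0.05, 0], 0], [0.075, [0.025, -0.05, 0], 0], [0.075, [0.025, -0.05, 0], 0], [0.075, [0.025, -0.05, 0], 0], [0.075, [0.025, -0.05, 0], 0], [0.075, [0.025, -0.05, -0.02], 0], [0.075, [0.025, -0.05, -0.02], 0], [0.075, [0.025, -0.05, -0.02], 0], [0.075, [0.024, -0.05, -0.03], -0.014], [0.075, [0, 0, 0], 0]]'

```text
clock: 2.35
position: [0.4605, -0.0086, 0.1568]
ee_rot: [-0.696, 0.697, -0.124, 0.122]
contact_force: [0.1, -0.0, -0.3]
width: 0.0748
```

```bash
python3 - <<'E'
from h import *
p,d=get_image('wrist');cv2.imwrite('pics/w1.png',p[:,:,::-1]);m=camera_model('wrist');K=m['mtx'];W=m['world_from_camera']
s=manip.get_state();print(s['position'],s['width'])
v,u=np.mgrid[:400,:640];x=u-K[0,2];y=v-K[1,2];r=np.hypot(x,y);th=r/K[0,0];
ray=np.stack([np.sin(th)*x/r,-np.sin(th)*y/r,-np.cos(th)],-1)@W[:3,:3].T
P=W[:3,3]+ray*((.028-W[2,3])/ray[...,2])[...,None]
H=cv2.cvtColor(p,cv2.COLOR_RGB2HSV).astype(int)
k=(H[...,0]>20)&(H[...,0]<33)&(H[...,1]>170)&(H[...,2]>100)&(np.hypot(P[...,0]-.46,P[...,1]+.014)<.06)
w=P[k][:,:2]*1000;print(k.sum(),w.mean(0),cv2.minAreaRect(w.astype(np.float32)))
E
```

```text
[ 0.45987502 -0.00681756  0.15761663] 0.07512041431806239
0 [nan nan] ((0.0, 0.0), (0.0, 0.0), 0.0)<stdin>:9: RuntimeWarning: Mean of empty slice.
  ret = um.true_divide(
```

View pics/w1.png

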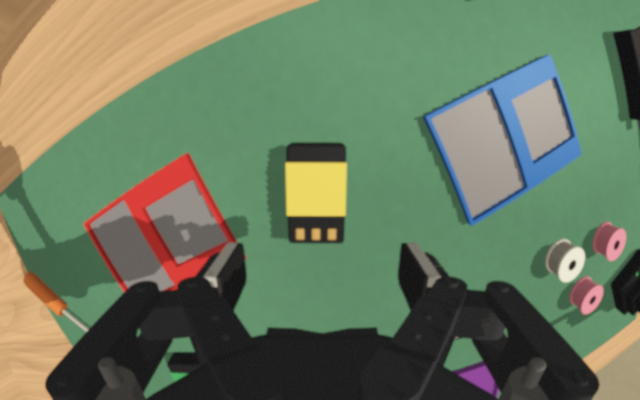

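The wrist view shows the yellow battery at (316,192), aligned with and centred between the fingers, contacts toward +x. I'll measure its centre here.

```bash
cat >> h.py <<'E'
def wrist(name,z):
    p,d=get_image('wrist');m=camera_model('wrist');K=m['mtx'];W=m['world_from_camera']
    cv2.imwrite(f'pics/{name}.png',p[:,:,::-1])
    v,u=np.mgrid[:400,:640];x=u-K[0,2];y=v-K[1,2];r=np.hypot(x,y)+1e-9;th=r/K[0,0]
    ray=np.stack([np.sin(th)*x/r,-np.sin(th)*y/r,-np.cos(th)],-1)@W[:3,:3].T
    f=lambda z:W[:3,3]+ray*((z-W[2,3])/ray[...,2])[...,None]
    s=manip.get_state();print(s['clock'],s['position'],s['width'])
    return p,d,f(z)
E
python3 - <<'E'
from h import *
p,d,P=wrist('w2',.028)
for r in silhouettes('battery_yellow','wrist')[:2]:
    w=P[r['mask']][:,:2]*1000;print(r['score'],r['position'],p[r['mask']].mean(0),w.mean(0),cv2.minAreaRect(w.astype(np.float32)))
for r in silhouettes('tray_red','wrist')[:2]:print(r['score'],r['position'])
E
```

```text
2.45 [ 0.45971034 -0.00573803  0.15829621] 0.0749579501532668
0.83 [315.4, 193.8] [159.12433727 146.47870703  77.47887806] [455.12417703 -11.9004676 ] ((456.5592346191406, -12.930988311767578), (51.44740295410156, 89.23883056640625), 68.90438079833984)
0.65 [160.3, 230.5]
```

Request:
jog_arm --targets '[[0.075, [-0.001, -0.008, -0.03], 0], [0.075, [0, 0, -0.04], 0], [0.075, [0, 0, -0.034], 0], [0.075, [0, 0, -0.02], 0], [0.075, [0, 0, -0.01], 0], [0.075, [0, 0, 0], 0]]'

```text
clock: 3.3
position: [0.459, -0.0127, 0.0249]
ee_rot: [0.697, -0.697, 0.12, -0.121]
contact_force: [0.3, -0.5, -0.4]
width: 0.075
```

```bash
python3 - <<'E'
from h import *
wrist('w3',.028)
p,d=get_image('side');cv2.imwrite('pics/s3.png',cv2.resize(p[160:290,200:440,::-1],None,fx=3,fy=3))
E
```

```text
3.35 [ 0.45953025 -0.01299283  0.02529705] 0.07485292125191056
```

View pics/s3.png

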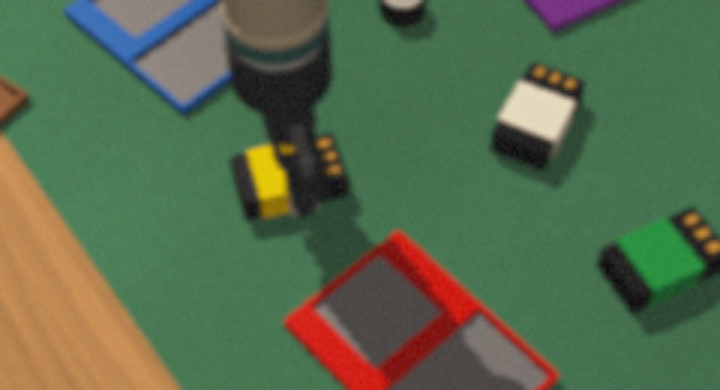

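View pics/w3.png

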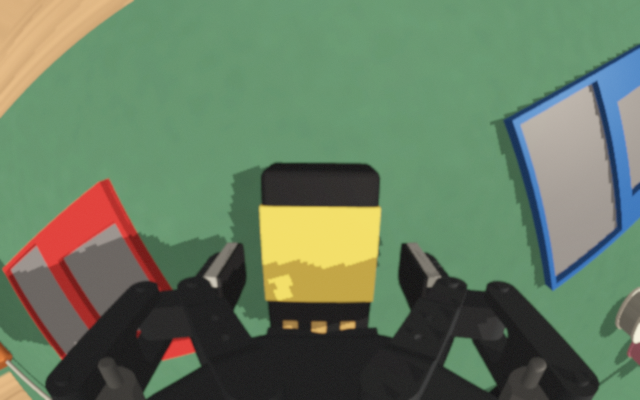

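The fingers straddle the battery near its middle. Closing.

Request:
jog_arm --targets '[[0.04, [0, 0, 0], 0], [0.04, [0, 0, 0], 0], [0.04, [0, 0, 0], 0], [0.04, [0, 0, 0], 0], [0.04, [0, 0, 0.015], 0], [0.04, [0, 0, 0.025], 0], [0.04, [0, 0, 0.025], 0], [0.04, [0, 0, 0], 0]]' --force 50

```text
clock: 4.4
position: [0.4605, -0.0139, 0.0912]
ee_rot: [0.697, -0.697, 0.119, -0.123]
contact_force: [-0.6, -0.0, -1.4]
width: 0.0488
```

```bash
python3 - <<'E'
from h import *
wrist('w4',.028)
p,d=get_image('side');cv2.imwrite('pics/s4.png',cv2.resize(p[140:290,200:440,::-1],None,fx=3,fy=3))
E
```

```text
4.45 [ 0.45934982 -0.01365112  0.09000009] 0.04930711368624841
```

View pics/s4.png

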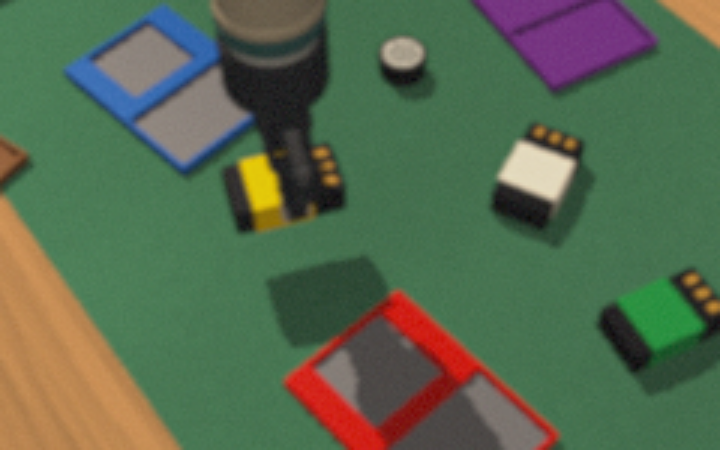

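View pics/w4.png

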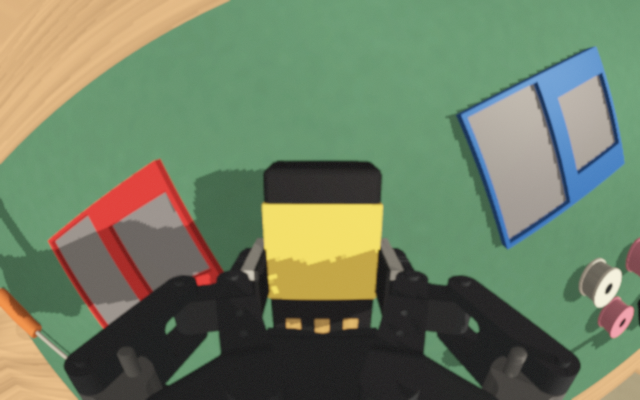

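Request:
jog_arm --targets '[[0.04, [-0.001, -0.03, 0], 0.08], [0.04, [-0.001, -0.04, 0], 0.08], [0.04, [-0.001, -0.045, 0], 0.08], [0.04, [-0.001, -0.045, 0], 0.08], [0.04, [-0.001, -0.04, 0], 0.08], [0.04, [-0.001, -0.027, 0], 0.04], [0.04, [0, 0, -0.02], 0], [0.04, [0, 0, 0], 0]]'

```text
clock: 5.5
position: [0.4509, -0.2395, 0.067]
ee_rot: [0.708, -0.705, -0.032, 0.036]
contact_force: [-1.3, 0.7, -0.8]
width: 0.0487
```

```bash
python3 - <<'E'
from h import *
wrist('w5',.028)
p,d=get_image('side');cv2.imwrite('pics/s5.png',cv2.resize(p[180:330,240:440,::-1],None,fx=3,fy=3))
p,d=get_image('scene');cv2.imwrite('pics/c5.png',cv2.resize(p[100:240,200:380,::-1],None,fx=4,fy=4))
E
```

```text
5.55 [ 0.45166283 -0.23964598  0.0679461 ] 0.048803543189919654
```

View pics/s5.png

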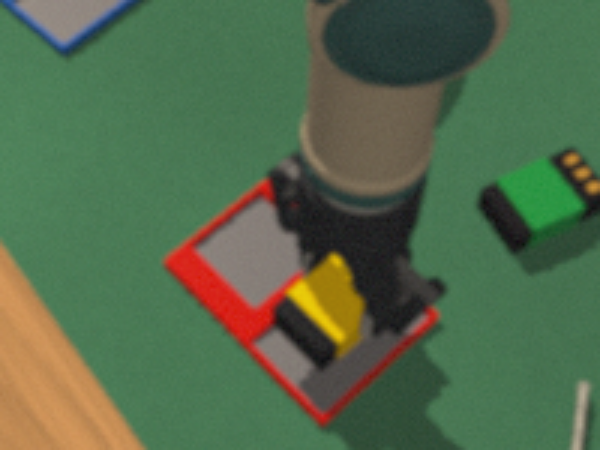

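View pics/w5.png

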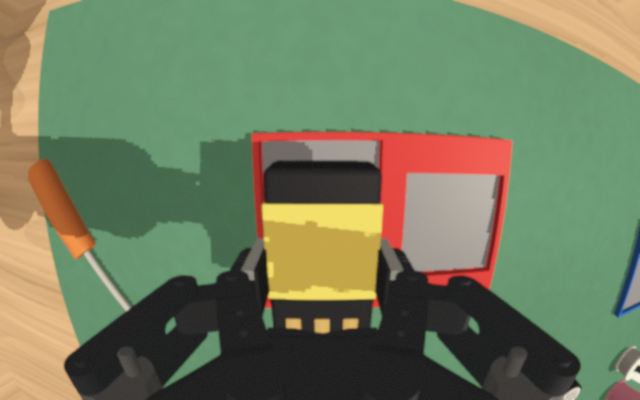

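Yellow battery is aligned over the large bay, about 2 mm off. Lowering it and creeping to contact.

Request:
jog_arm --targets '[[0.04, [0.002, -0.001, -0.015], 0], [0.04, [0, 0, -0.015], 0], [0.04, [0, 0, -0.006], 0], [0.04, [0, 0, 0], 0]]'

```text
clock: 6.15
position: [0.4546, -0.2411, 0.0328]
ee_rot: [0.707, -0.706, -0.034, 0.035]
contact_force: [-0.3, 0.1, -1.4]
width: 0.0491
```

Request:
jog_arm --targets '[[0.04, [0, 0, -0.002], 0], [0.04, [0, 0, -0.002], 0], [0.04, [0, 0, 0], 0]]'

```text
clock: 6.52
position: [0.4551, -0.2416, 0.0297]
ee_rot: [-0.706, 0.706, 0.034, -0.034]
contact_force: [-0.1, 0.2, -1.4]
width: 0.049
```

Request:
jog_arm --targets '[[0.04, [0, 0, -0.001], 0], [0.04, [0, 0, 0], 0]]'

```text
clock: 6.78
position: [0.4551, -0.2416, 0.0296]
ee_rot: [-0.706, 0.706, 0.034, -0.034]
contact_force: [-0.5, 0.4, 6.1]
width: 0.0487
```

Request:
jog_arm --targets '[[0.062, [0, 0, 0], 0], [0.062, [0, 0, 0], 0], [0.062, [0, 0, 0], 0], [0.065, [0, 0, 0.02], 0], [0.075, [0, 0, 0.04], 0], [0.075, [0, 0, 0.05], 0], [0.075, [0.01, 0.03, 0.02], 0], [0.075, [0.03, 0.045, 0], 0], [0.075, [0.03, 0.05, 0], 0]]'

```text
clock: 7.9
position: [0.526, -0.1159, 0.1592]
ee_rot: [-0.706, 0.707, 0.034, -0.033]
contact_force: [0.9, -0.3, -0.0]
width: 0.075
```

Request:
jog_arm --targets '[[0.075, [0.03, 0.05, 0], 0], [0.075, [0.03, 0.05, 0], 0], [0.075, [0.03, 0.05, 0], 0], [0.075, [0.02, 0.03, 0], 0], [0.075, [0.019, 0.022, 0], 0], [0.075, [0, 0, -0.02], 0], [0.075, [0, 0, 0], 0]]'

```text
clock: 8.78
position: [0.6526, 0.0858, 0.1365]
ee_rot: [0.706, -0.706, -0.033, 0.036]
contact_force: [-0.0, -0.8, 0.1]
width: 0.075
```

```bash
python3 - <<'E'
from h import *
p,d,P=wrist('w6',.024)
for r in silhouettes('speaker','wrist')[:2]:
    w=P[r['mask']][:,:2]*1000;print(r['score'],r['position'],w.mean(0),cv2.minEnclosingCircle(w.astype(np.float32)))
p,d=get_image('side');cv2.imwrite('pics/s6.png',cv2.resize(p[180:330,240:440,::-1],None,fx=3,fy=3))
E
```

```text
8.825 [0.65324673 0.08551821 0.13761132] 0.07507695352387382
0.64 [321.2, 198.6] [652.19506884  86.15321353] ((651.9246826171875, 87.04924011230469), 23.8160457611084)
```

View pics/s6.png

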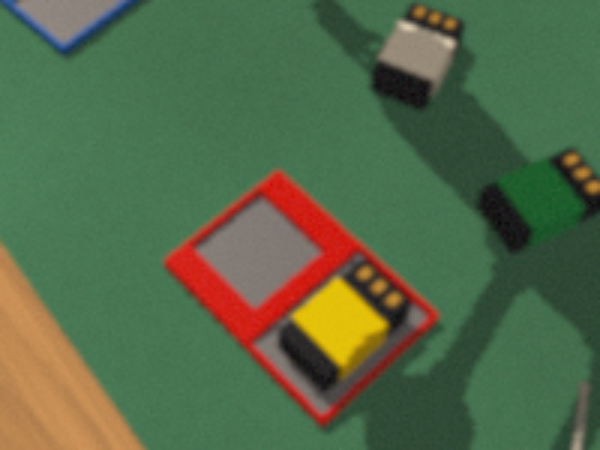

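View pics/w6.png

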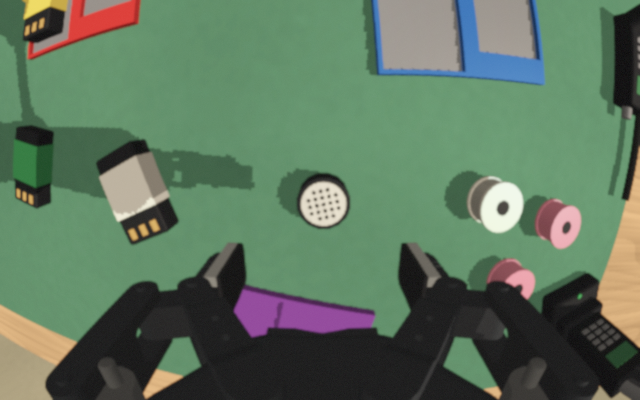

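The side view shows the yellow battery flat in the red tray's large bay. The wrist view has the speaker at (323,201), about (0.653, 0.086), which is right below the tool. Picking it up.

Request:
jog_arm --targets '[[0.075, [0, 0.001, -0.04], 0], [0.075, [0, 0, -0.04], 0], [0.075, [0, 0, -0.022], 0], [0.075, [0, 0, -0.011], 0], [0.075, [0, 0, 0], 0]]'

```text
clock: 9.55
position: [0.6542, 0.0862, 0.0258]
ee_rot: [0.706, -0.706, -0.034, 0.034]
contact_force: [0.7, -0.2, 0.9]
width: 0.0749
```

Request:
jog_arm --targets '[[0.035, [0, 0, 0], 0], [0.035, [0, 0, 0], 0], [0.035, [0, 0, 0], 0], [0.035, [0, 0, 0], 0], [0.035, [0, 0, 0], 0]]' --force 35

```text
clock: 10.18
position: [0.6551, 0.0865, 0.0273]
ee_rot: [-0.706, 0.706, 0.035, -0.033]
contact_force: [-0.8, -0.3, 6.9]
width: 0.0426
```

Request:
jog_arm --targets '[[0.035, [0, 0, 0.015], 0], [0.035, [0, 0, 0.025], 0], [0.035, [0, 0, 0.025], 0], [0.035, [0, 0, 0], 0]]'

```text
clock: 10.68
position: [0.6557, 0.0866, 0.0933]
ee_rot: [0.706, -0.706, -0.036, 0.032]
contact_force: [-0.3, -0.1, -0.1]
width: 0.0427
```

```bash
python3 - <<'E'
from h import *
wrist('w7',.028)
p,d=get_image('side');cv2.imwrite('pics/s7.png',cv2.resize(p[60:210,240:440,::-1],None,fx=3,fy=3))
E
```

```text
10.725 [0.65452449 0.08658235 0.09169768] 0.042486217811979976
```

View pics/s7.png

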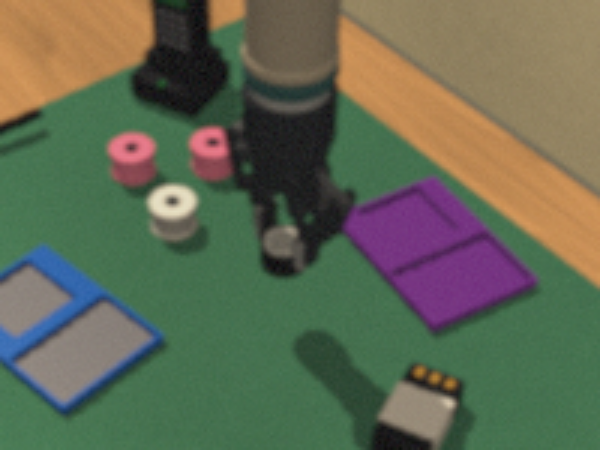

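View pics/w7.png

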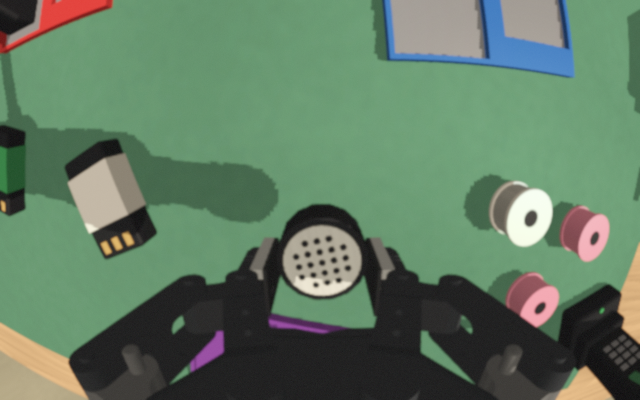

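Request:
jog_arm --targets '[[0.035, [-0.02, -0.023, 0], 0], [0.035, [-0.03, -0.034, 0], 0], [0.035, [-0.035, -0.04, 0], 0], [0.035, [-0.035, -0.04, 0], 0], [0.035, [-0.035, -0.04, 0], 0], [0.035, [-0.03, -0.034, 0], 0], [0.035, [-0.026, -0.028, 0], 0], [0.035, [0, 0, -0.02], 0], [0.035, [0, 0, 0], 0]]'

```text
clock: 11.9
position: [0.4409, -0.1519, 0.0688]
ee_rot: [0.707, -0.705, -0.032, 0.035]
contact_force: [-1.1, -0.8, -0.7]
width: 0.0429
```

```bash
python3 - <<'E'
from h import *
wrist('w8',.028)
p,d=get_image('side');cv2.imwrite('pics/s8.png',cv2.resize(p[180:330,240:440,::-1],None,fx=3,fy=3))
E
```

```text
11.95 [ 0.44197387 -0.15205683  0.06957072] 0.04233853917606907
```

View pics/s8.png

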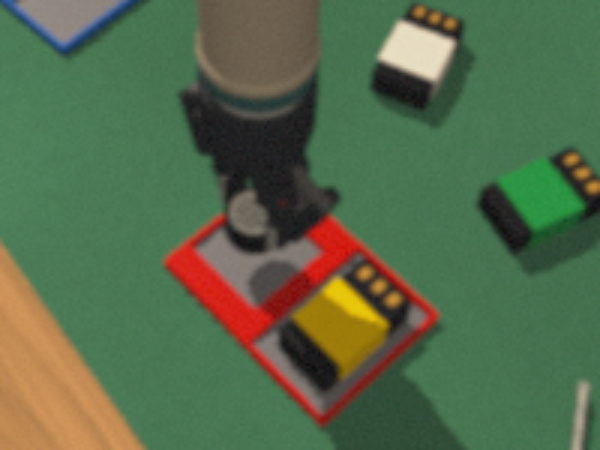

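View pics/w8.png

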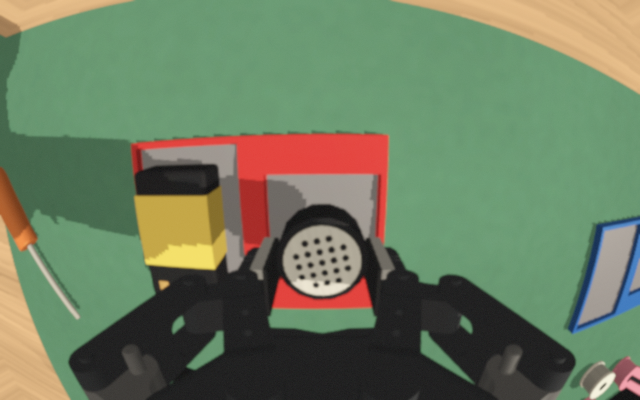

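Request:
jog_arm --targets '[[0.035, [0.003, 0, -0.015], 0], [0.035, [0, 0, -0.015], 0], [0.035, [0, 0, -0.006], 0], [0.035, [0, 0, -0.002], 0], [0.035, [0, 0, 0], 0]]'

```text
clock: 12.62
position: [0.4463, -0.1525, 0.0326]
ee_rot: [-0.706, 0.706, 0.034, -0.034]
contact_force: [0.8, -0.6, -0.8]
width: 0.0425
```

Request:
jog_arm --targets '[[0.035, [0, 0, -0.002], 0], [0.035, [0, 0, 0], 0]]'

```text
clock: 12.88
position: [0.4465, -0.1527, 0.0313]
ee_rot: [-0.706, 0.706, 0.034, -0.034]
contact_force: [-1.2, -0.3, 3.5]
width: 0.0425
```

Request:
jog_arm --targets '[[0.035, [0, 0, -0.001], 0], [0.035, [0, 0, 0], 0], [0.056, [0, 0, 0], 0], [0.056, [0, 0, 0], 0], [0.056, [0, 0, 0], 0], [0.056, [0, 0, 0.02], 0], [0.075, [0, 0, 0.04], 0], [0.075, [0, 0, 0.05], 0]]'

```text
clock: 13.88
position: [0.4452, -0.1521, 0.1397]
ee_rot: [0.707, -0.706, -0.033, 0.035]
contact_force: [-0.5, -1.3, 0.6]
width: 0.0754
```

Request:
jog_arm --targets '[[0.075, [0.03, -0.015, 0], -0.06], [0.075, [0.04, -0.02, 0], -0.06], [0.075, [0.045, -0.024, 0], -0.06], [0.075, [0.045, -0.023, 0], -0.06], [0.075, [0.039, -0.02, 0], -0.03], [0.075, [0, 0, 0], 0]]'

```text
clock: 14.62
position: [0.6474, -0.2561, 0.1381]
ee_rot: [-0.704, 0.705, -0.061, 0.062]
contact_force: [0.3, -0.2, -0.7]
width: 0.0751
```

```bash
python3 - <<'E'
from h import *
p,d,P=wrist('w9',.028)
for r in silhouettes('battery_green','wrist')[:3]:
    w=P[r['mask']][:,:2]*1000;print(r['score'],r['position'],p[r['mask']].mean(0),w.mean(0),cv2.minAreaRect(w.astype(np.float32)))
p,d=get_image('side');cv2.imwrite('pics/s9.png',cv2.resize(p[180:330,240:440,::-1],None,fx=3,fy=3))
E
```

```text
14.675 [ 0.64533207 -0.25482917  0.13813967] 0.07497308191331949
0.56 [321.7, 191.4] [ 79.08729575 128.47769763  81.29986751] [ 637.91639799 -250.66148148] ((640.1766357421875, -251.08070373535156), (50.61936569213867, 88.25525665283203), 80.11974334716797)
```

View pics/s9.png

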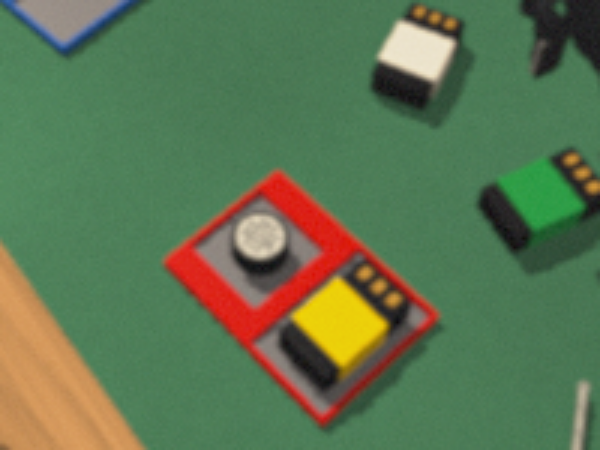

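View pics/w9.png

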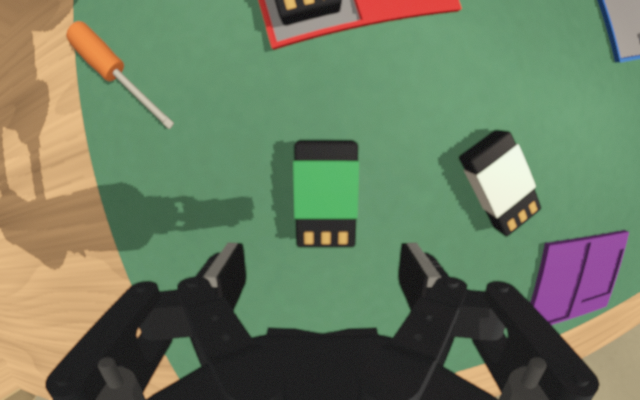

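The red kit is complete. The wrist view has the green battery at (326,193), centred and aligned.

Request:
jog_arm --targets '[[0.075, [-0.002, 0.002, -0.04], 0], [0.075, [0, 0, -0.04], 0], [0.075, [0, 0, -0.022], 0], [0.075, [0, 0, -0.011], 0], [0.075, [0, 0, 0], 0]]'

```text
clock: 15.4
position: [0.6422, -0.252, 0.0266]
ee_rot: [0.705, -0.704, 0.062, -0.061]
contact_force: [1.0, 0.1, 0.4]
width: 0.075
```

Request:
jog_arm --targets '[[0.04, [0, 0, 0], 0], [0.04, [0, 0, 0], 0], [0.04, [0, 0, 0], 0], [0.04, [0, 0, 0], 0]]' --force 50

```text
clock: 15.9
position: [0.644, -0.253, 0.0284]
ee_rot: [-0.704, 0.705, -0.06, 0.062]
contact_force: [-0.3, 0.2, 5.0]
width: 0.0487
```

Request:
jog_arm --targets '[[0.04, [0, 0, 0.015], 0], [0.04, [0, 0, 0.025], 0], [0.04, [0, 0, 0.025], 0], [0.04, [0, 0, 0], 0]]'

```text
clock: 16.4
position: [0.6445, -0.2533, 0.0943]
ee_rot: [-0.704, 0.705, -0.06, 0.063]
contact_force: [0.1, 0.2, -0.5]
width: 0.0487
```

```bash
python3 - <<'E'
from h import *
wrist('w10',.028)
p,d=get_image('side');cv2.imwrite('pics/s10.png',cv2.resize(p[180:330,300:500,::-1],None,fx=3,fy=3))
E
```

```text
16.45 [ 0.64339774 -0.25271679  0.09255052] 0.04861796736548283
```

View pics/s10.png

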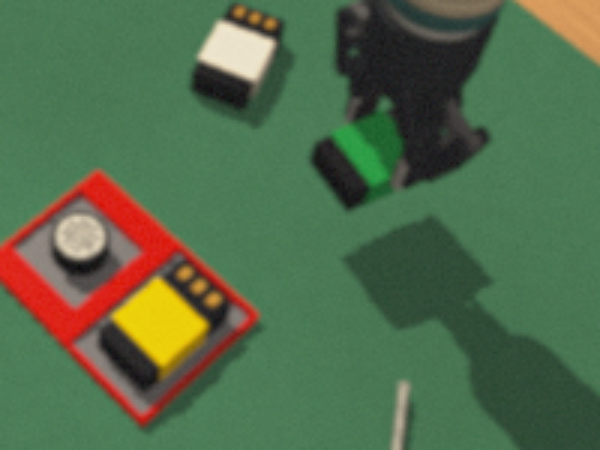

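View pics/w10.png

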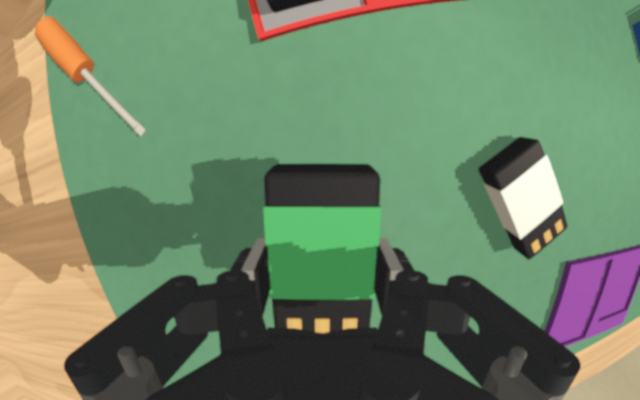

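Request:
jog_arm --targets '[[0.04, [-0.008, 0.02, 0.02], 0.03], [0.04, [-0.014, 0.035, 0.02], 0.03], [0.04, [-0.018, 0.045, 0], 0.04], [0.04, [-0.02, 0.05, 0], 0.04], [0.04, [-0.021, 0.05, 0], 0.04], [0.04, [-0.021, 0.05, 0], 0.04], [0.04, [-0.02, 0.05, 0], 0.04], [0.04, [-0.018, 0.045, 0], 0.03], [0.04, [-0.015, 0.035, 0], 0.03], [0.04, [-0.01, 0.026, 0], 0.006]]'

```text
clock: 17.75
position: [0.4754, 0.1556, 0.1319]
ee_rot: [0.705, -0.705, -0.054, 0.055]
contact_force: [0.2, -0.0, -1.9]
width: 0.0486
```

Request:
jog_arm --targets '[[0.04, [0, 0, -0.03], 0], [0.04, [0, 0, -0.03], 0], [0.04, [0, 0, 0], 0]]'

```text
clock: 18.12
position: [0.4748, 0.1537, 0.0701]
ee_rot: [-0.705, 0.705, 0.052, -0.056]
contact_force: [-0.8, 0.4, -1.8]
width: 0.0487
```

```bash
python3 - <<'E'
from h import *
wrist('w11',.028)
p,d=get_image('side');cv2.imwrite('pics/s11.png',cv2.resize(p[80:230,180:380,::-1],None,fx=3,fy=3))
E
```

```text
18.175 [0.47644649 0.15382501 0.07139802] 0.0490041356800287
```

View pics/s11.png

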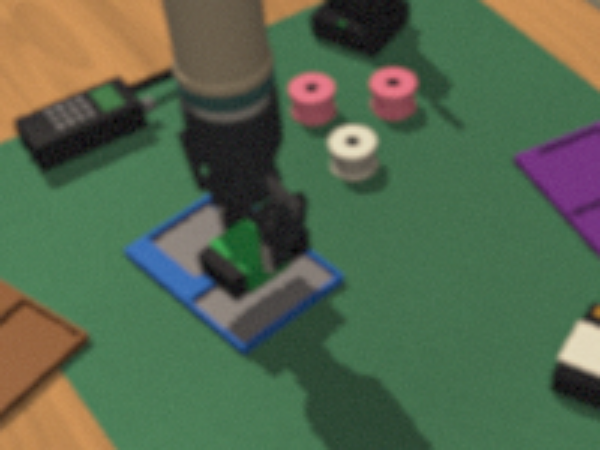

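View pics/w11.png

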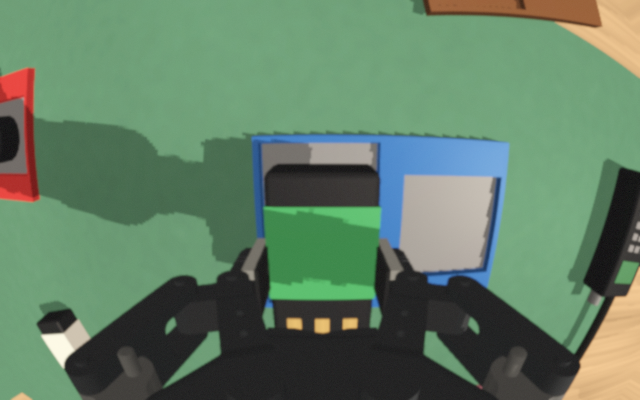

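Request:
jog_arm --targets '[[0.04, [0.003, -0.001, -0.015], 0], [0.04, [0, 0, -0.015], 0], [0.04, [0, 0, -0.006], 0], [0.04, [0, 0, -0.002], 0], [0.04, [0, 0, 0], 0]]'

```text
clock: 18.85
position: [0.4813, 0.1525, 0.0338]
ee_rot: [0.705, -0.705, -0.054, 0.054]
contact_force: [-0.9, 0.1, -0.6]
width: 0.0487
```

Request:
jog_arm --targets '[[0.04, [0, 0, -0.002], 0], [0.04, [0, 0, 0], 0]]'

```text
clock: 19.1
position: [0.4816, 0.1526, 0.0324]
ee_rot: [0.705, -0.705, -0.054, 0.053]
contact_force: [0.3, -0.5, 3.9]
width: 0.0488
```

Request:
jog_arm --targets '[[0.04, [0, 0, -0.001], 0], [0.04, [0, 0, 0], 0], [0.062, [0, 0, 0], 0], [0.062, [0, 0, 0], 0], [0.062, [0, 0, 0], 0], [0.065, [0, 0, 0.02], 0], [0.075, [0, 0, 0.04], 0], [0.075, [0, 0, 0.05], 0]]'

```text
clock: 20.1
position: [0.4802, 0.1523, 0.1406]
ee_rot: [-0.705, 0.705, 0.053, -0.055]
contact_force: [1.1, -0.4, -0.7]
width: 0.0745
```

Request:
jog_arm --targets '[[0.075, [0.03, 0.018, 0], 0.1], [0.075, [0.04, 0.022, 0], 0.1], [0.075, [0.04, 0.022, 0], 0.1], [0.075, [0.03, 0.018, 0], 0.1], [0.075, [0.02, 0.012, 0], 0.1], [0.075, [0, 0, 0], 0], [0.075, [0, 0, 0], 0]]'

```text
clock: 20.98
position: [0.6399, 0.244, 0.1399]
ee_rot: [0.67, -0.67, -0.225, 0.227]
contact_force: [-0.6, -0.7, 0.2]
width: 0.0752
```

```bash
python3 - <<'E'
from h import *
p,d,P=wrist('w12',.030)
for r in silhouettes('spool','wrist')[:3]:
    w=P[r['mask']][:,:2]*1000;print(r['score'],r['position'],p[r['mask']].mean(0),w.mean(0),cv2.minEnclosingCircle(w.astype(np.float32)))
p,d=get_image('side');cv2.imwrite('pics/s12.png',cv2.resize(p[80:230,180:380,::-1],None,fx=3,fy=3))
E
```

```text
21.025 [0.6398512  0.24393394 0.14022652] 0.07512643257285517
0.95 [322.3, 203.0] [218.82927702 216.96814603 198.59198282] [638.2287842  243.29050801] ((638.3065795898438, 243.5322723388672), 25.278696060180664)
0.82 [386.7, 266.7] [195.4828496  136.06398417 142.47823219] [653.84390003 323.44967304] ((652.1598510742188, 328.77105712890625), 29.39252471923828)
0.75 [308.8, 298.3] [200.27245763 133.81779661 141.36186441] [716.43285586 288.39979021] ((717.5140380859375, 287.64404296875), 30.64910316467285)
```

View pics/s12.png

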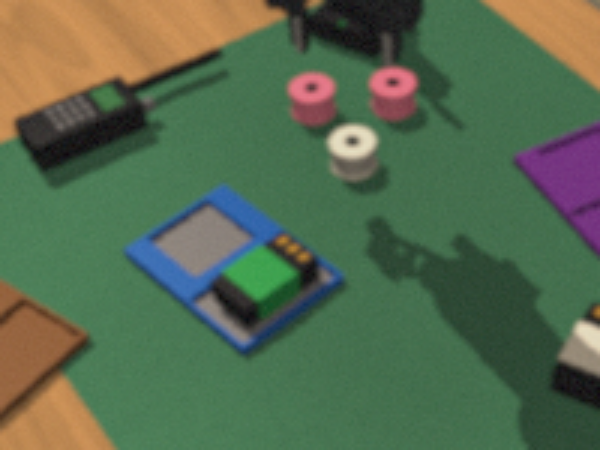

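View pics/w12.png

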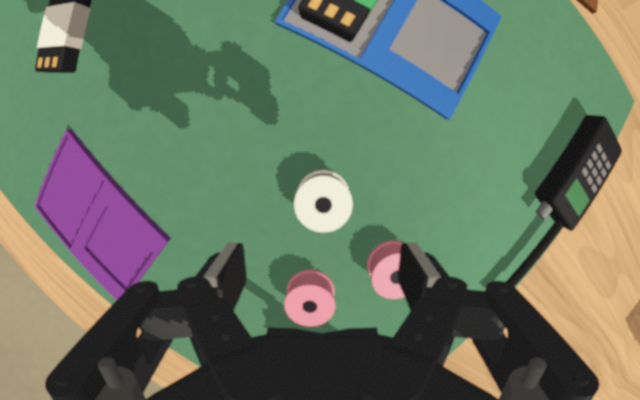

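The green battery is flat in the blue large bay. In the wrist view the white spool with black hub at (323,204) is the target. The pink ones at (310,298) and (387,267) clear the fingers by more than 40 mm sideways.

Request:
jog_arm --targets '[[0.072, [0, 0, -0.04], 0], [0.072, [0, 0, -0.04], 0], [0.072, [0, 0, -0.022], 0], [0.072, [0, 0, -0.011], 0], [0.072, [0, 0, 0], 0]]'

```text
clock: 21.75
position: [0.6406, 0.2442, 0.0275]
ee_rot: [0.67, -0.67, -0.226, 0.227]
contact_force: [-0.6, 1.0, -1.0]
width: 0.0722
```

Request:
jog_arm --targets '[[0.036, [0, 0, 0], 0], [0.036, [0, 0, 0], 0], [0.036, [0, 0, 0], 0], [0.036, [0, 0, 0], 0], [0.036, [0, 0, 0], 0]]' --force 45

```text
clock: 22.38
position: [0.6421, 0.2449, 0.0295]
ee_rot: [-0.67, 0.67, 0.228, -0.225]
contact_force: [-0.4, 0.8, 6.2]
width: 0.0445
```

Request:
jog_arm --targets '[[0.036, [0, 0, 0.015], 0], [0.036, [0, 0, 0.025], 0], [0.036, [0, 0, 0.025], 0], [0.036, [0, 0, 0], 0]]'

```text
clock: 22.88
position: [0.6426, 0.2449, 0.0953]
ee_rot: [-0.67, 0.67, 0.228, -0.225]
contact_force: [0.5, 0.2, -1.5]
width: 0.044
```

```bash
python3 - <<'E'
from h import *
wrist('w13',.028)
p,d=get_image('side');cv2.imwrite('pics/s13.png',cv2.resize(p[60:210,180:380,::-1],None,fx=3,fy=3))
E
```

```text
22.925 [0.64139476 0.24455084 0.0935192 ] 0.044669892941729954
```

View pics/s13.png

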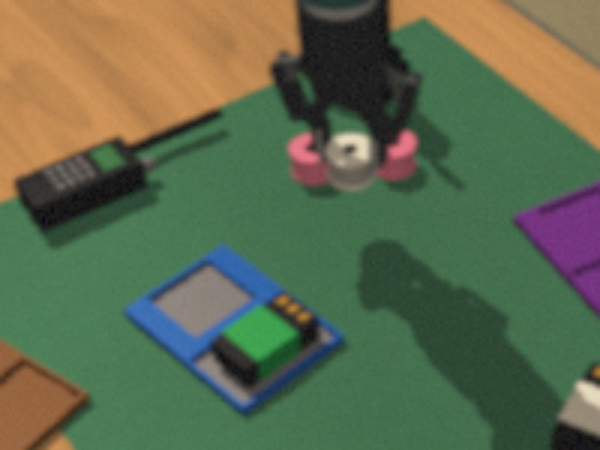

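View pics/w13.png

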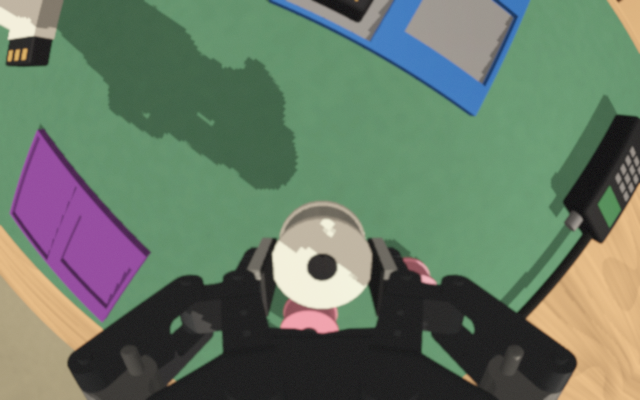

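Request:
jog_arm --targets '[[0.036, [-0.02, 0, 0], -0.05], [0.036, [-0.03, -0.001, 0], -0.09], [0.036, [-0.035, -0.001, 0], -0.1], [0.036, [-0.035, -0.001, 0], -0.1], [0.036, [-0.032, 0, 0], -0.1], [0.036, [-0.023, 0, 0], -0.06], [0.036, [0, 0, -0.02], 0], [0.036, [0, 0, 0], 0]]'

```text
clock: 23.98
position: [0.4638, 0.2408, 0.0706]
ee_rot: [-0.705, 0.706, 0.052, -0.056]
contact_force: [0.9, -0.4, -2.1]
width: 0.0445
```

```bash
python3 - <<'E'
from h import *
wrist('w14',.028)
p,d=get_image('side');cv2.imwrite('pics/s14.png',cv2.resize(p[80:230,180:380,::-1],None,fx=3,fy=3))
E
```

```text
24.025 [0.46496248 0.2410846  0.0714474 ] 0.044424837826468284
```

View pics/w14.png

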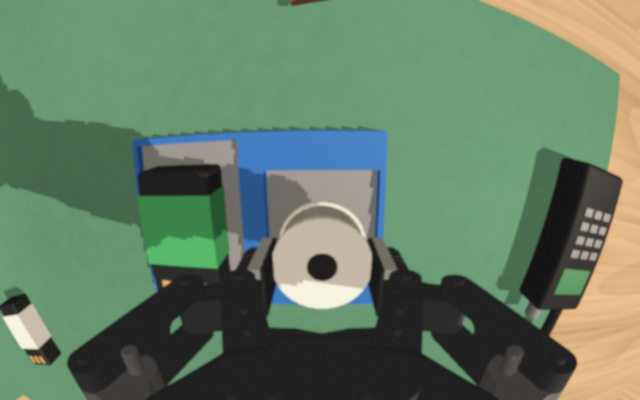

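View pics/s14.png

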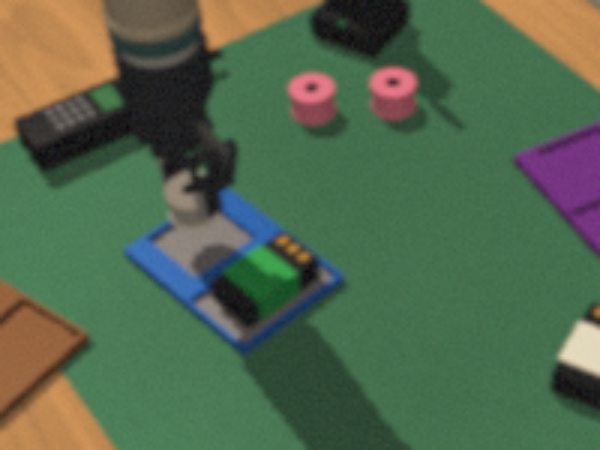

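Request:
jog_arm --targets '[[0.036, [-0.001, 0, -0.015], 0], [0.036, [0, 0, -0.015], 0], [0.036, [0, 0, -0.006], 0], [0.036, [0, 0, -0.002], 0], [0.036, [0, 0, 0], 0]]'

```text
clock: 24.7
position: [0.4652, 0.2415, 0.0346]
ee_rot: [0.705, -0.705, -0.054, 0.054]
contact_force: [0.3, -0.2, -1.1]
width: 0.0444
```

Request:
jog_arm --targets '[[0.036, [0, 0, -0.002], 0], [0.036, [0, 0, 0], 0]]'

```text
clock: 24.95
position: [0.4655, 0.2417, 0.0334]
ee_rot: [0.705, -0.705, -0.054, 0.053]
contact_force: [-0.8, 0.3, 3.3]
width: 0.0445
```

Request:
jog_arm --targets '[[0.036, [0, 0, -0.001], 0], [0.036, [0, 0, 0], 0], [0.058, [0, 0, 0], 0], [0.058, [0, 0, 0], 0], [0.058, [0, 0, 0], 0], [0.058, [0, 0, 0.02], 0], [0.07, [0, 0, 0.04], 0], [0.07, [0, 0, 0.05], 0], [0.07, [0, 0, 0.05], 0], [0.07, [0, 0, 0], 0]]'

```text
clock: 26.2
position: [0.4677, 0.2425, 0.1957]
ee_rot: [0.706, -0.704, -0.057, 0.051]
contact_force: [0.1, -1.0, -0.3]
width: 0.0698
```

Request:
jog_arm --targets '[[0.07, [-0.02, 0.05, 0.02], 0], [0.07, [-0.02, 0.05, 0.02], 0], [0.07, [-0.02, 0.05, 0], 0], [0.07, [-0.02, 0.05, 0], 0], [0.07, [0, 0, 0], 0]]'

```text
clock: 26.82
position: [0.3829, 0.4442, 0.2296]
ee_rot: [-0.705, 0.705, 0.054, -0.056]
contact_force: [0.0, -1.4, -0.8]
width: 0.0696
```

```bash
python3 - <<'E'
from h import *
np.set_printoptions(precision=4,suppress=True)
for cam in('scene','side'):
    p,d=get_image(cam);m=camera_model(cam);cv2.imwrite(f'pics/{cam}_end.png',p[:,:,::-1])
    for n in('battery_yellow','speaker','battery_green','spool'):
        for r in silhouettes(n,cam)[:3]:
            w=pts(d,m,r['mask']);zt=np.percentile(w[:,2],90);t=w[w[:,2]>zt-.006]
            (c,s,a)=cv2.minAreaRect((t[:,:2]*1000).astype(np.float32))
            print(cam,n,round(r['score'],2),'ztop',round(zt,4),np.round(c),np.round(s),round(a,1))
print(manip.get_state()['clock'])
E
```

```text
scene battery_yellow 0.92 ztop 0.0338 [ 455. -243.] [92. 53.] 5.3
scene battery_green 0.78 ztop 0.034 [485. 152.] [93. 50.] 9.6
scene spool 0.8 ztop 0.0354 [467. 240.] [45. 45.] 57.7
scene spool 0.75 ztop 0.032 [725. 292.] [46. 43.] 24.3
scene spool 0.61 ztop 0.0325 [655. 337.] [46. 45.] 8.0
side battery_yellow 0.92 ztop 0.033 [ 453. -243.] [86. 51.] 5.7
side speaker 0.73 ztop 0.0349 [446. 442.] [ 57. 120.] 89.0
side speaker 0.58 ztop 0.0295 [ 446. -155.] [42. 40.] 52.8
side battery_green 0.82 ztop 0.0331 [482. 152.] [89. 55.] 7.5
side battery_green 0.67 ztop 0.035 [446. 443.] [ 59. 120.] 89.0
side spool 0.73 ztop 0.0314 [654. 334.] [45. 43.] 56.8
side spool 0.67 ztop 0.031 [724. 292.] [47. 43.] 73.7
side spool 0.58 ztop 0.0346 [466. 240.] [44. 45.] 83.1
27.325
```

View pics/side_end.png

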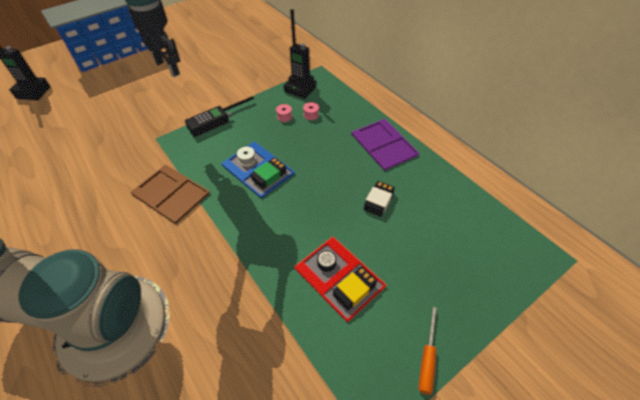

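View pics/scene_end.png

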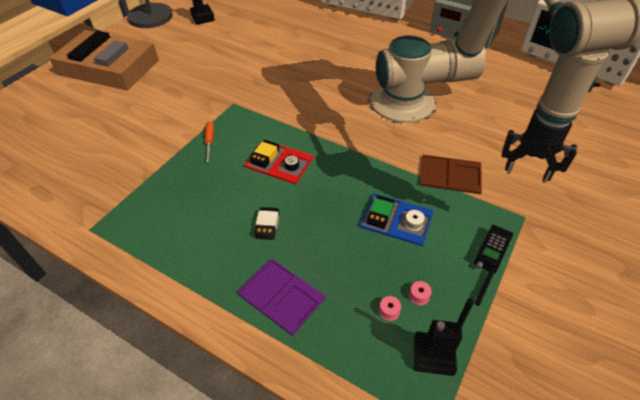

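All four parts sit flat in their bays. Each top height matches its nominal value plus the depth bias of about 1 mm. The bystanders and decoys are where they were.

```bash
python3 -c "
from rig import sign_off
print(sign_off())"
```

```text
the job is handed in; nothing more can be done
None
```

Both repair kits are made up and handed in, at about 27 s of the 96 s allowed. The red tray has the yellow battery in its large bay and the speaker in its small bay. The blue tray has the green battery in its large bay and the white solder spool in its small bay. I placed the parts in that order, lowered each until light contact (3–6 N read) plus about 1 mm in most cases, then released it.

**Last checks:**
- **Flatness:** the tops read 33–34 mm for the batteries, 29.5 mm for the speaker and 35 mm for the spool. That is what lying flat on the bay floor should give, plus the 1–2 mm the depth readings ran high throughout.
- **Position:** parts are about 1–6 mm from their bay centres. The green battery is furthest off, 4–6 mm lengthwise, with 12 mm of room on each side.
- **Left alone:** in the final pictures, the white battery, radio, screwdriver, pink spools and decoy trays look unmoved.

**Failures and disagreements:**
- In the final check, the network missed the speaker in the scene view. In the side view it also reported the radio as a "speaker" and as a "green battery". The pictures and the other readings settled both.
- One early move row had a mistyped gripper opening while the arm was in free air. I corrected it in the next move, and nothing was touched.

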